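# Change over the doll-maker's bead boxes

## Task

The green beads are done with and the red ones are next: first, with the fingertips, push the open lid of the green box over from behind so that it falls fully shut, and then push the lid of the red box up from under its front lip and flip it back past upright so that it stays open by itself. Only push: do not pinch the lids, do not pick up, tip or shove either box, and leave the dolls, jar, cup and brush where they are.

Things in the scene. Friction and masses are not known exactly. Their poses are not given: they have to be found in the camera images.
- green_box: Green wooden parts box, 85 (its x) x 130 (its y) x 65 mm high, loose on the table, 0.9 kg, filled with beads to 49 mm above the table. Origin: centre of its underside; z up; its front, where the lid's finger lip sticks out, faces its own -x and the hinge is along the top of its rear (+x) side. Its lid stands open at the start.
- green_lid (a joint): Hinge of the green box's lid, rad: 0 = closed, flat on the box; grows as it swings up and back; 1.57 = upright; 2.0 = leaning back on its stop. Starts open, leaning back at 1.8 to 2.0 (falls to the stop). Swings freely, lightly damped, no spring; balance point about 1.5: below it the lid falls shut, above it falls open onto the stop. The lid: flat slab 85 x 130 x 8 mm, 0.11 kg.
- green_hinge (a point): Centre of the green lid's hinge line, level with the lid's underside, 65.5 mm above the table; the line runs along the box's y. Axes are the lid's and turn with it: x from lip to hinge, y along the hinge, z out of the lid's outer face; with the lid closed they match the box's.
- green_lip (a point): Middle of the free edge of the green lid's finger lip, on the lid's underside, 109 mm from the hinge line. The lip is a pale wooden tongue 60 mm wide, 8 mm thick, 24 mm beyond the lid; with the lid closed it overhangs the box's front by 24 mm, with 65 mm of free space below it. Same axes as the hinge point.
- red_box: Red wooden parts box, 85 (its x) x 130 (its y) x 65 mm high, loose on the table, 0.9 kg, filled with beads to 49 mm above the table. Origin: centre of its underside; z up; its front, where the lid's finger lip sticks out, faces its own -x and the hinge is along the top of its rear (+x) side. Its lid is closed at the start.
- red_lid (a joint): Hinge of the red box's lid, rad: 0 = closed, flat on the box; grows as it swings up and back; 1.57 = upright; 2.0 = leaning back on its stop. Starts closed at 0. Swings freely, lightly damped, no spring; balance point about 1.5: below it the lid falls shut, above it falls open onto the stop. The lid: flat slab 85 x 130 x 8 mm, 0.11 kg.
- red_hinge (a point): Centre of the red lid's hinge line, level with the lid's underside, 65.5 mm above the table; the line runs along the box's y. Axes are the lid's and turn with it: x from lip to hinge, y along the hinge, z out of the lid's outer face; with the lid closed they match the box's.
- red_lip (a point): Middle of the free edge of the red lid's finger lip, on the lid's underside, 109 mm from the hinge line. The lip is a pale wooden tongue 60 mm wide, 8 mm thick, 24 mm beyond the lid; with the lid closed it overhangs the box's front by 24 mm, with 65 mm of free space below it. Same axes as the hinge point.
- doll_a_mid (a point): White paper rabbit doll with a red collar, 48 mm wide and 92 mm tall, loose, standing. Point on its axis 40 mm above its foot. Bystander.
- doll_b_mid (a point): White paper rabbit doll with a blue collar, 48 mm wide and 92 mm tall, loose, standing. Point on its axis 40 mm above its foot. Bystander.
- doll_c_mid (a point): White paper rabbit doll with a yellow collar, 48 mm wide and 92 mm tall, loose, standing. Point on its axis 40 mm above its foot. Bystander.
- glue_mid (a point): Closed jar, 60 mm across and 85 mm tall, loose. Point on its axis 42 mm up. Bystander.
- cup_mid (a point): Blue ceramic cup, 72 mm across and 75 mm tall, loose. Point on its axis 37 mm up. Bystander.
- brush: Brush 170 mm long lying flat, up to 20 mm high and 42 mm wide, loose. Origin under its middle, x along it towards the bristles. Bystander.
There are look-alikes about, which are no part of the job. Of the things like the green_box, leave any that is blue; of the rest the larger one is meant. Of the things that look like the red_box, take the one that is farthest from the robot's base at the start.

How it is judged:
By the outcome, as a careful person would: the job done as asked, in the order asked, and still so for the second after the job is handed in, with the robot touching nothing.
It also fails if it takes over 54 s, if anything falls off the work surface, if the arm or the gripper's body presses on something with over 40 N, if the wrist force passes 120 N, or if a joint passes its speed limit or range.

## Robot

A 7-joint arm with a two-finger parallel gripper is mounted at the origin on the work surface. World frame = base frame: x ahead of the robot, y to its left, z up, the work surface at z = 0. Lengths are in mm, angles in degrees, forces in N, time in s.
With the tool pointing down it reaches from about 425 to 925 mm from the base axis. Payload 6.8 kg.
Tool frame: the origin (TCP) lies at the very end of the fingers, on their centre line; the grasp point (between the pads) lies 19 mm behind it; z points along the fingers, y is the line along which they close (so a half turn about z gives the same grasp; the last joint's range is limited). The gripper opens to 88 mm and grips with 3 to 60 N. Pads are 20 mm wide; open, the fingers measure 115 mm over their backs; the gripper's body (75 mm by 178 mm) begins 61 mm behind the grasp point.
Start: joints at [64.452, 27.33, 1.283, 89.118, -0.659, 63.558, -4.761], TCP at [223.713, -636.867, 222.664] pointing down, gripper open.
Joint ranges: [-169.35, 169.35], [-19.33, 120.38], [-80.79, 83.38], [13.8, 139.57], [-78.32, 258.32], [9.67, 109.79], [-169.56, 169.56]. Speed limits (degrees/s): [136.94, 136.94, 180, 180, 180, 180, 180].

## Interface

Orientations are given as a 3x3 rotation matrix whose columns are the frame's x, y, z axes.
In Python, from bench import read_state, capture, hand_in gives the robot as it stands.
- The arm moves only by the tool apply_moves, never from a script. Its argument "targets" is a list of rows, each a list of 4 numbers: the shift along the tool's x, y, z in m, then the turn about the tool's z in degrees. In form: [[tx, ty, tz, roll], ...]. A call has 1 to 8 rows; each row shifts and turns the commanded pose from where the row before left it, along the tool's axes as they then stand; what a row does not reach is not made up. A row lasts 1/12 s, in which the tool goes at most 41.7 mm and 7.16 degrees, less where a joint would pass 70% of its speed; a pose out of reach is approached as far as the arm can. A call with a gripper value outside its range is refused whole. "fingers" is the closure, from 0 (fully open) to 1 (shut), set as the call begins (left out, the last holds). The fingers move at their own pace and stop on an object; "squeeze" is the grip in N (left out, the last holds). Time passes only in rows, so rows that do not move let the fingers close. It gives the time, the measured TCP pose, the force, the opening and the grip force at its end, in the units of the state.
- read_state(): the state, without advancing time (a new reading comes with each control period).
- capture(name): name is "side" or "top" or "wrist"; returns a dict with "frame" (480x640x3 uint8, red, green, blue), "range_z" (480x640 float32, mm along the optical axis (not along the pixel's ray), 0 where there is no reading), "fx", "fy", "cx", "cy" (pixels), "extrinsics" (4x4, takes a point from camera to world coordinates); the wrist camera has in their place "T_tool_cam" (4x4, takes a point from camera to tool coordinates, whose origin is the TCP and whose axes are the flange's). Camera axes: x right, y down, z forward; pixel columns grow to the right and rows downward; lengths in mm; the calibration is good to about 2 mm. A picture is of the moment at which its call begins: read the wrist's pose just before it.
- hand_in(): hands the job in; it is judged then, once.
The state is a dict: "t": time; "joint_positions": joint angles; "joint_velocities": joint speeds; "joint_torque": joint torques, N m; "position": TCP position; "orientation": TCP orientation; "force": force on the tool from outside, world axes, zero at the start; "torque": the same for the moment, N m; "opening": finger opening in mm; "finger_force": force on a finger pad.
Only numpy, scipy, OpenCV 4.12 (cv2) and the standard library are available. Lean on these libraries where they do the work, as an engineer would, in place of code of your own. Each camera call takes 0.05 s, during which the arm holds its last target. There are 200 camera calls.

## Working session

There is one attempt and no reset: what is moved stays moved. The work goes in short steps, Python scripts to look and compute and a tool call to move; the robot and the scene stay as the last step left them, time stands still between calls to the robot, and variables do not carry over. Pictures are saved under pics/ and viewed, at most 10 in all, crops included, and the job is handed in when it is done.

Besides the shell and the picture viewer there is one more tool, called after "Emit:" in YAML: its name, and indented under it one key for each argument. apply_moves: Moves the arm, as the interface text tells. Its arguments: {"type":"object","properties":{"targets":{"type":"array"},"fingers":{"type":"number"},"squeeze":{"type":"number"}},"required":["targets"]}

```bash
mkdir -p pics; ls; python3 - <<'E'
from bench import *
import cv2,numpy as np
s=read_state();print(s['t'],s['position'],np.round(s['orientation'],3).tolist(),s['opening'])
for n in('top','side'):
    c=capture(n);cv2.imwrite(f'pics/{n}0.png',c['frame'][...,::-1]);np.savez(f'{n}0.npz',**c)
    print(n,c['fx'],c['cx'],c['cy'],np.round(c['extrinsics'],3).tolist())
E
```

```text
pics
0.0 [ 223.4849748  -636.29231638  221.68141905] [[0.943, 0.331, -0.001], [0.331, -0.943, 0.002], [-0.0, -0.002, -1.0]] 87.84719982267332
top 550.782221555641 305.41407852507785 238.74968374567504 [[-0.015, -0.991, 0.132, 317.373], [-1.0, 0.014, -0.006, -14.038], [0.004, -0.132, -0.991, 1295.781], [0.0, 0.0, 0.0, 1.0]]
side 483.2701388787267 316.84637318931715 241.5484028274637 [[-0.797, -0.405, 0.448, -94.941], [-0.604, 0.513, -0.61, 755.155], [0.018, -0.757, -0.654, 913.721], [0.0, 0.0, 0.0, 1.0]]
```

View pics/top0.png

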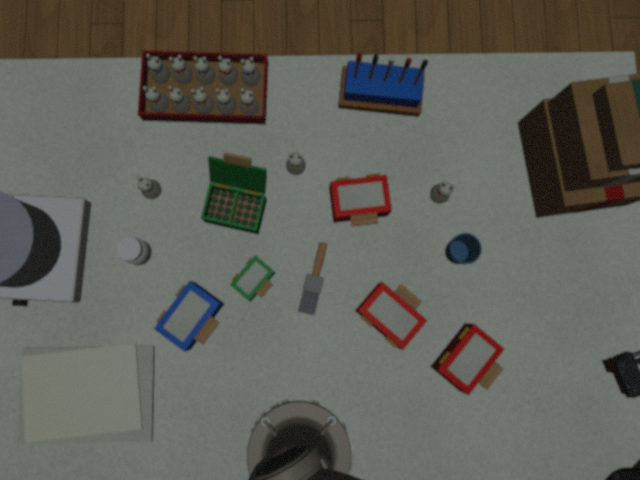

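View pics/side0.png

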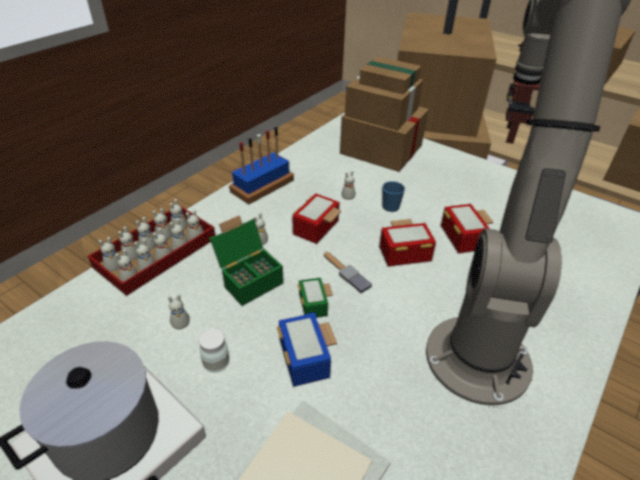

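Green-like: large open green (235,193), small green (253,278) and blue (189,315). The green box is the larger non-blue one, at (235,193). Red-like: (360,198), (392,315) and (470,358), with the base at about (300,440), so the farthest is (360,198). Both targets' lips face the robot when closed. I'll measure them and confirm in a crop.

```bash
cat > h.py <<'E'
import numpy as np,cv2
def load(n): return dict(np.load(n+'.npz'))
def pts(c):
    z=c['range_z'];v,u=np.mgrid[:480,:640]
    P=np.stack([(u-c['cx'])/c['fx']*z,(v-c['cy'])/c['fy']*z,z],-1)
    return P@c['extrinsics'][:3,:3].T+c['extrinsics'][:3,3]
E
python3 - <<'E'
from h import *
c=load('top0');W=pts(c);f=c['frame'];hsv=cv2.cvtColor(f,cv2.COLOR_RGB2HSV)
H,S,V=[hsv[...,i].astype(int) for i in range(3)]
def box(m,x0,y0,x1,y1):
    k=np.zeros((480,640),bool);k[y0:y1,x0:x1]=1;return m&k
red=((H<7)|(H>172))&(S>150);grn=(H>45)&(H<80)&(S>110);lip=(H>7)&(H<20)&(S>70)
for n,m in dict(redbox=box(red,320,165,400,235),red2=box(red,350,275,430,350),red3=box(red,425,315,510,400),redlip=box(lip,340,200,390,232),green=box(grn,195,145,275,240),greenlip=box(lip,215,148,260,168),sg=box(grn,225,250,280,305)).items():
    p=W[m&(c['range_z']>0)];print(n,len(p),'med',np.round(np.median(p,0)),'z pct',np.round(np.percentile(p[:,2],[2,25,50,75,98])))
    for zlo,zhi in((0,55),(55,85),(85,200)):
        q=p[(p[:,2]>zlo)&(p[:,2]<zhi)]
        if len(q)>25:
            r=cv2.minAreaRect(q[:,:2].astype(np.float32));print('  z',zlo,zhi,len(q),'rect',np.round(r[0]),np.round(r[1]),round(r[2],1), np.round(cv2.boxPoints(r)).tolist(),'zmax',q[:,2].max().round())
print('table z',np.median(W[300:320,240:290,2]))
for n,(u,v) in dict(dollB=(296,162),dollA=(148,187),dollC=(442,192),cup=(463,248),glue=(133,250)).items():
    q=W[v-12:v+12,u-12:u+12].reshape(-1,3);q=q[q[:,2]>30];print(n,np.round(np.median(q,0)),np.round(q.max(0)))
a=cv2.resize(f[140:245,190:300],None,fx=3.5,fy=5);
a=np.hstack([cv2.resize(f[140:240,190:280],(396,440)),cv2.resize(f[140:240,320:410],(396,440))]);cv2.imwrite('pics/crop0.png',a[...,::-1])
E
```

```text
redbox 898 med [ 562. -139.   74.] z pct [43. 72. 74. 75. 79.]
  z 0 55 39 rect [ 540. -137.] [135.  52.] 70.4 [[493.0, -192.0], [542.0, -209.0], [587.0, -82.0], [538.0, -65.0]] zmax 55.0
  z 55 85 859 rect [ 577. -147.] [ 84. 128.] 6.2 [[528.0, -88.0], [542.0, -215.0], [626.0, -206.0], [612.0, -79.0]] zmax 82.0
red2 936 med [ 311. -202.   74.] z pct [62. 72. 74. 75. 78.]
  z 55 85 930 rect [ 309. -209.] [128.  84.] 48.2 [[235.0, -229.0], [298.0, -285.0], [383.0, -189.0], [320.0, -133.0]] zmax 81.0
red3 1080 med [ 212. -364.   73.] z pct [29. 71. 73. 75. 78.]
  z 0 55 87 rect [ 220. -341.] [ 60. 141.] 79.3 [[145.0, -357.0], [283.0, -384.0], [294.0, -325.0], [156.0, -299.0]] zmax 54.0
  z 55 85 993 rect [ 238. -345.] [171. 127.] 49.4 [[135.0, -369.0], [231.0, -451.0], [342.0, -321.0], [246.0, -239.0]] zmax 81.0
redlip 280 med [ 525. -154.   74.] z pct [23. 72. 74. 75. 79.]
  z 55 85 266 rect [ 524. -154.] [24. 60.] 6.4 [[509.0, -126.0], [516.0, -185.0], [539.0, -182.0], [533.0, -123.0]] zmax 80.0
green 2051 med [607. 135.  82.] z pct [ 39.  63.  82. 114. 142.]
  z 0 55 312 rect [565. 
[... 243 characters left out ...]
127.] [126.  33.] 76.5 [[592.0, 70.0], [623.0, 62.0], [653.0, 184.0], [621.0, 192.0]] zmax 148.0
greenlip 201 med [641. 121. 159.] z pct [144. 152. 159. 164. 168.]
  z 85 200 201 rect [642. 122.] [57. 14.] 78.9 [[630.0, 95.0], [643.0, 92.0], [654.0, 148.0], [641.0, 151.0]] zmax 170.0
sg 324 med [396. 100.  50.] z pct [43. 49. 50. 52. 55.]
  z 0 55 313 rect [396. 101.] [57. 84.] 49.0 [[346.0, 107.0], [409.0, 52.0], [447.0, 95.0], [383.0, 150.0]] zmax 55.0
table z 0.4734887679869644
dollB [661.  -1.  72.] [682.  17.  98.]
dollA [609. 338.  69.] [ 630.  360. 1296.]
dollC [ 589. -335.   68.] [ 611.  -14. 1296.]
cup [ 469. -395.   52.] [ 485.  -14. 1296.]
glue [461. 361.  84.] [ 491.  388. 1296.]
```

View pics/crop0.png

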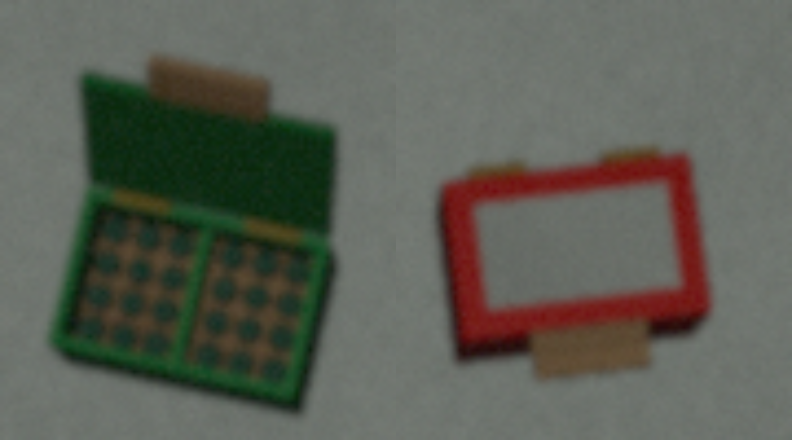

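The crop confirms both targets: the open green box with bead compartments, and the closed red box with its lip toward the robot. Measured values:

| | Yaw | Hinge (x, y) | Lid/lip |
|---|---|---|---|
| Green | −13.5° | (600, 131) | Lid at about 2.0 rad |
| Red | +6.3° | (620, −143) | Lip edge at (512, −155) |

First I'll move behind the green lid with the fingers shut.

Emit:
apply_moves:
  targets:
    - [0.0315,-0.0248,-0.003,0]
    - [0.0315,-0.0248,-0.003,0]
    - [0.0315,-0.0248,-0.003,0]
    - [0.0315,-0.0248,-0.003,0]
    - [0.0315,-0.0248,0,0]
    - [0.0315,-0.0248,0,0]
    - [0.0315,-0.0248,0,0]
    - [0.0315,-0.0248,0,0]
  fingers: 1
  squeeze: 5

```text
t: 0.77
position: [396.2, -364.3, 234.5]
orientation: [[0.944, 0.331, -0.0], [0.331, -0.944, 0.0], [-0.0, -0.0, -1.0]]
force: [0.1, 0.3, 0.6]
opening: 37.9
finger_force: 0.0
```

Emit:
apply_moves:
  targets:
    - [0.0315,-0.0248,0,0]
    - [0.0315,-0.0248,0,0]
    - [0.0315,-0.0248,0,0]
    - [0.0315,-0.0248,0,0]
    - [0.0315,-0.0248,0,0]
    - [0.0315,-0.0248,0,0]
    - [0.0315,-0.0248,0,0]
    - [0.0315,-0.0248,0,0]

```text
t: 1.43
position: [568.2, -93.7, 234.4]
orientation: [[0.944, 0.331, -0.001], [0.331, -0.944, -0.0], [-0.001, -0.0, -1.0]]
force: [0.4, -0.7, 0.3]
opening: 0.6
finger_force: 0.0
```

Emit:
apply_moves:
  targets:
    - [0.0315,-0.0248,0,0]
    - [0.0315,-0.0248,0,0]
    - [0.0315,-0.0248,0,0]
    - [0.0315,-0.0248,0,0]
    - [0.0315,-0.0248,0,0]
    - [0.0315,-0.0248,0,0]
    - [0,0,0,0]

```text
t: 2.02
position: [697.8, 117.9, 233.3]
orientation: [[0.94, 0.34, -0.001], [0.34, -0.94, 0.006], [0.001, -0.006, -1.0]]
force: [-1.5, 1.0, -0.5]
opening: 0.3
finger_force: 0.0
```

Emit:
apply_moves:
  targets:
    - [0,0,0,7]
    - [0,0,0,7]
    - [0,0,0,7]
    - [0,0,0,7]
    - [0,0,0,4.8]
    - [0,0,0,0]

```text
t: 2.52
position: [696.4, 107.5, 234.1]
orientation: [[0.972, -0.235, -0.001], [-0.235, -0.972, -0.001], [-0.001, 0.001, -1.0]]
force: [0.5, -0.3, -0.5]
opening: 0.6
finger_force: 0.0
```

Emit:
apply_moves:
  targets:
    - [0,0,0.035,0]
    - [0,0,0.035,0]
    - [0,0,0.028,0]
    - [-0.012,0,0,0]
    - [-0.012,0,0,0]
    - [-0.008,0,0,0]
    - [-0.006,0,0,0]
    - [-0.006,0,0,0]

```text
t: 3.18
position: [654.2, 117.9, 137.3]
orientation: [[0.973, -0.231, 0.002], [-0.231, -0.973, 0.0], [0.001, -0.001, -1.0]]
force: [1.3, 0.4, 0.6]
opening: 0.7
finger_force: 0.3
```

Emit:
apply_moves:
  targets:
    - [-0.006,0,0,0]
    - [-0.006,0,0,0]
    - [-0.006,0,0,0]
    - [-0.006,0,0,0]
    - [-0.006,0,0,0]
    - [-0.006,0,0,0]
    - [-0.006,0,0,0]
    - [-0.006,0,0,0]

```text
t: 3.85
position: [606.7, 129.1, 136.7]
orientation: [[0.973, -0.232, 0.0], [-0.232, -0.973, -0.0], [0.0, 0.0, -1.0]]
force: [0.4, 0.3, -0.5]
opening: 0.4
finger_force: 0.1
```

Emit:
apply_moves:
  targets:
    - [-0.006,0,0,0]
    - [-0.006,0,0,0]
    - [-0.006,0,0,0]
    - [-0.006,0,0,0]
    - [0,0,0,0]
    - [0,0,0,0]
    - [0,0,0,0]
    - [0,0,0,0]

```text
t: 4.52
position: [584.3, 134.4, 136.7]
orientation: [[0.973, -0.233, 0.0], [-0.233, -0.973, -0.0], [0.0, -0.0, -1.0]]
force: [1.0, -0.4, 0.0]
opening: 1.0
finger_force: 0.0
```

```bash
python3 - <<'E'
from bench import *
from h import *
for n in('top','side'):
    c=capture(n);np.savez(n+'1.npz',**c)
    if n=='side':cv2.imwrite('pics/side1.png',cv2.resize(c['frame'][150:350,120:440],(800,500))[...,::-1])
print(read_state()['t'])
E
```

```text
4.6167
```

View pics/side1.png

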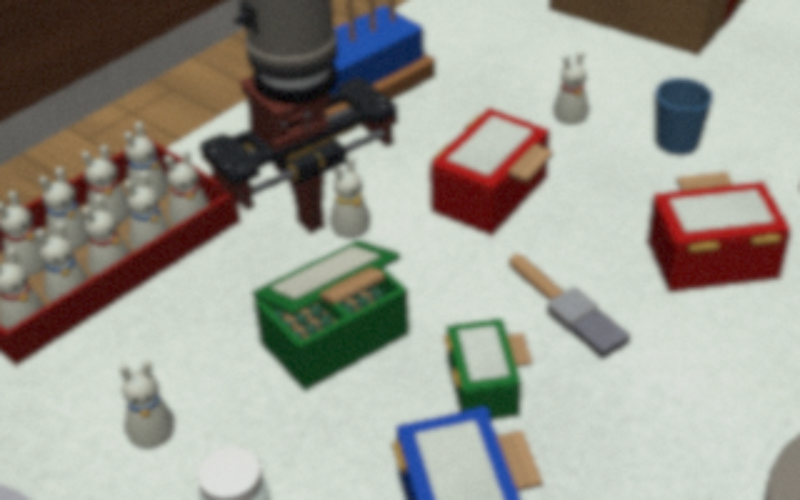

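The green lid is tipping shut ahead of the fingers, which are at about (310,215) in the crop. Next I'll rise, move in front of the red lip, and check that the green lid has closed on the way.

Emit:
apply_moves:
  targets:
    - [0,0,-0.035,0]
    - [0,0,-0.035,0]
    - [0,0,-0.025,0]
    - [0,0,0,-7]
    - [0,0,0,-7]
    - [0,0,0,-5.8]
    - [0,0,0,0]

```text
t: 5.2
position: [584.1, 134.4, 231.8]
orientation: [[0.993, 0.114, 0.0], [0.114, -0.993, 0.0], [0.0, -0.0, -1.0]]
force: [0.4, -0.3, -0.4]
opening: 0.3
finger_force: 0.0
```

```bash
python3 - <<'E'
from bench import *
from h import *
s=read_state();R=s['orientation'];p=s['position']
e=np.array([512.5,-155.5]);x=np.array([.994,.11])
print(s['t'],p,np.round(R,3).tolist())
print('to start',R.T@np.array([*(e-40*x-p[:2]),0]))
E
```

```text
5.2 [584.08497848 134.40039306 231.81332459] [[0.993, 0.114, 0.0], [0.114, -0.993, 0.0], [0.0, -0.0, -1.0]]
to start [-1.44136701e+02  2.79705256e+02 -8.24825967e-02]
```

Emit:
apply_moves:
  targets:
    - [-0.018,0.035,0,0]
    - [-0.018,0.035,0,0]
    - [-0.018,0.035,0,0]
    - [-0.018,0.035,0,0]
    - [-0.018,0.035,0,0]
    - [-0.018,0.035,0,0]
    - [-0.018,0.035,0,0]
    - [-0.018,0.035,0,0]

```text
t: 5.87
position: [470.9, -161.4, 231.8]
orientation: [[0.994, 0.107, 0.0], [0.107, -0.994, -0.0], [0.0, 0.0, -1.0]]
force: [1.6, -0.4, 0.4]
opening: 0.3
finger_force: 0.0
```

Emit:
apply_moves:
  targets:
    - [0,0,0.035,0]
    - [0,0,0.035,0]
    - [0,0,0.035,0]
    - [0,0,0.035,0]
    - [0,0,0.035,0]
    - [0,0,0.01,0]
    - [0,0,0,0]
    - [0,0,0,0]

```text
t: 6.53
position: [472.3, -159.8, 47.2]
orientation: [[0.994, 0.109, -0.0], [0.109, -0.994, -0.0], [-0.0, 0.0, -1.0]]
force: [0.4, -0.2, -0.3]
opening: 0.5
finger_force: 0.0
```

```bash
python3 - <<'E'
from bench import *
from h import *
c=capture('side');np.savez('side2.npz',**c)
t=capture('top');np.savez('top2.npz',**t)
W=pts(t);hsv=cv2.cvtColor(t['frame'],cv2.COLOR_RGB2HSV);m=(hsv[...,0]>45)&(hsv[...,0]<80)&(hsv[...,1]>110);m[:,:195]=0;m[:,275:]=0;m[:145]=0;m[240:]=0
q=W[m];print('green z',np.percentile(q[:,2],[5,50,95]).round());r=cv2.minAreaRect(q[q[:,2]>60][:,:2].astype(np.float32));print(r)
s=read_state();print(s['t'],s['position'],s['force'])
cv2.imwrite('pics/side2.png',cv2.resize(c['frame'][170:310,200:424],(800,500))[...,::-1])
E
```

```text
green z [55. 73. 78.]
((486.3887939453125, 67.73307800292969), (352.12841796875, 130.44923400878906), 46.14570999145508)
6.6333 [ 473.41206467 -160.06841033   48.54333081] [0.36946181 0.5367015  0.93103719]
```

View pics/side2.png

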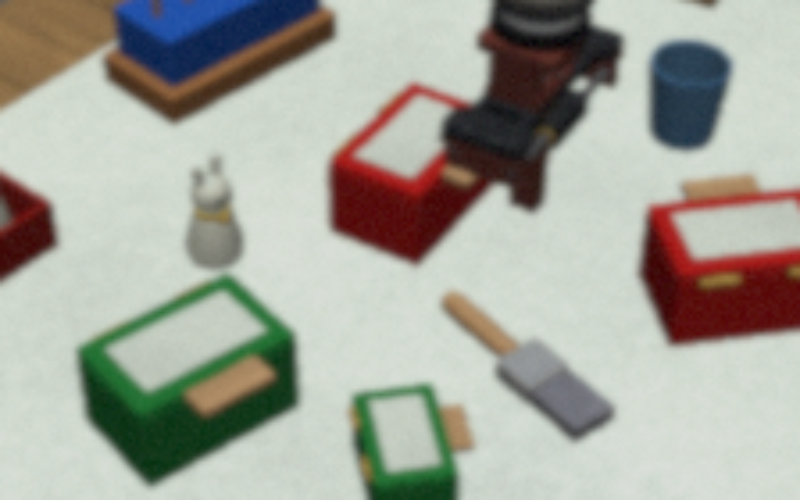

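The green lid is shut (lid at 150–290, 280–420; depth median 73 mm). The fingertips stand just in front of the red lip at (460,175), below its level. I'll approach the lip edge gently.

Emit:
apply_moves:
  targets:
    - [0.01,0,0,0]
    - [0.008,0,0,0]
    - [0.004,0,0,0]
    - [0.002,0,0,0]
    - [0,0,0,0]
    - [0,0,0,0]

```text
t: 7.13
position: [495.6, -157.0, 46.7]
orientation: [[0.994, 0.111, -0.0], [0.111, -0.994, -0.0], [-0.0, -0.0, -1.0]]
force: [0.3, 1.4, 0.1]
opening: 0.7
finger_force: 0.0
```

Emit:
apply_moves:
  targets:
    - [0.001,0,0,0]
    - [0.001,0,0,0]
    - [0,0,0,0]
    - [0,0,0,0]

```text
t: 7.47
position: [497.6, -156.8, 46.6]
orientation: [[0.994, 0.111, -0.0], [0.111, -0.994, 0.0], [-0.0, -0.0, -1.0]]
force: [-0.6, 0.4, 0.2]
opening: 0.4
finger_force: 0.0
```

Emit:
apply_moves:
  targets:
    - [0.001,0,0,0]
    - [0.001,0,0,0]
    - [0,0,0,0]
    - [0,0,0,0]

```text
t: 7.8
position: [498.5, -156.7, 46.4]
orientation: [[0.994, 0.11, -0.002], [0.11, -0.994, 0.0], [-0.002, -0.0, -1.0]]
force: [-4.6, -0.5, 2.5]
opening: 0.5
finger_force: 2.2
```

In contact at about 4.6 N, with roughly 1 mm of compliance. Now I'll lift by friction on the lip's lower edge.

Emit:
apply_moves:
  targets:
    - [0,0,-0.003,0]
    - [0,0,-0.003,0]
    - [0,0,-0.003,0]
    - [0.0002,0,-0.003,0]
    - [0.0004,0,-0.003,0]
    - [0,0,0,0]

```text
t: 8.3
position: [500.2, -156.5, 62.2]
orientation: [[0.994, 0.111, 0.0], [0.111, -0.994, -0.0], [0.0, 0.0, -1.0]]
force: [-5.6, -0.2, 0.4]
opening: 0.4
finger_force: 2.5
```

```bash
python3 - <<'E'
from bench import *
from h import *
c=capture('side');np.savez('side3.npz',**c)
cv2.imwrite('pics/side3.png',cv2.resize(c['frame'][180:250,280:370],(720,560),interpolation=cv2.INTER_CUBIC)[...,::-1])
s=read_state();print(s['t'],s['position'],s['force'])
E
```

```text
8.35 [ 500.01022429 -156.5090305    61.94621721] [-4.97133037 -1.74702622  0.55275829]
```

View pics/side3.png

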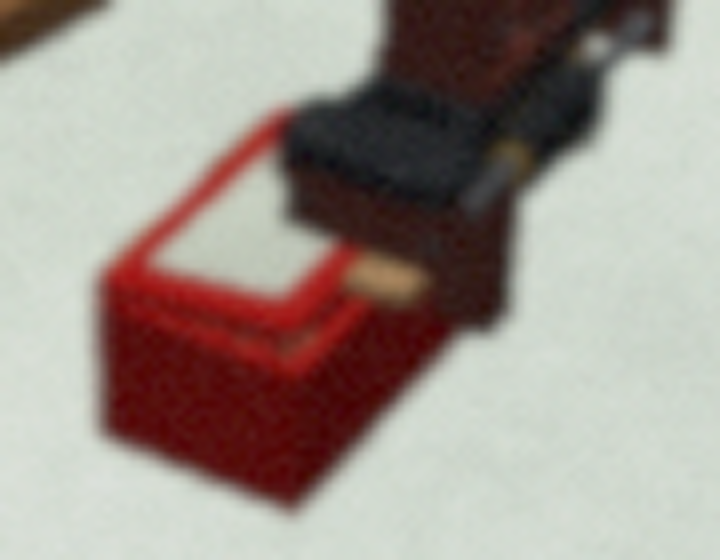

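The lid is rising with the finger: a gap shows at (150–290, 320) and the box hasn't slid visibly. I'll follow the lip's arc.

Emit:
apply_moves:
  targets:
    - [0.001,0,-0.006,0]
    - [0.0012,0,-0.006,0]
    - [0.0016,0,-0.006,0]
    - [0.002,0,-0.006,0]
    - [0.0025,0,-0.006,0]
    - [0.003,0,-0.006,0]

```text
t: 8.85
position: [512.1, -155.2, 98.6]
orientation: [[0.994, 0.111, 0.001], [0.111, -0.994, -0.0], [0.001, 0.0, -1.0]]
force: [-3.5, -0.4, 1.2]
opening: 0.3
finger_force: 1.6
```

Emit:
apply_moves:
  targets:
    - [0.0033,0,-0.006,0]
    - [0.0035,0,-0.006,0]
    - [0.0045,0,-0.006,0]
    - [0.0048,0,-0.006,0]
    - [0,0,0,0]

```text
t: 9.27
position: [530.1, -153.3, 123.3]
orientation: [[0.994, 0.111, 0.004], [0.111, -0.994, -0.0], [0.004, 0.001, -1.0]]
force: [-0.6, -1.0, 0.7]
opening: 0.2
finger_force: 0.4
```

```bash
python3 - <<'E'
from bench import *
from h import *
c=capture('side');np.savez('side4.npz',**c)
cv2.imwrite('pics/side4.png',cv2.resize(c['frame'][160:250,280:370],(560,560),interpolation=cv2.INTER_CUBIC)[...,::-1])
s=read_state();print(s['t'],s['position'],s['force'])
E
```

```text
9.3167 [ 529.04388466 -153.36531452  122.55842768] [-0.47222509  0.01359655 -0.24619023]
```

View pics/side4.png

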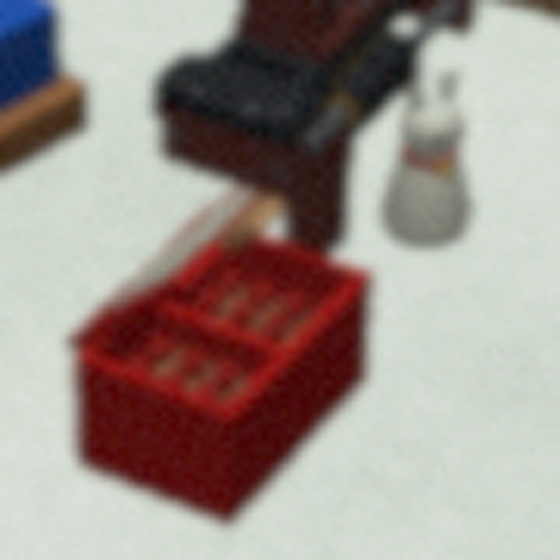

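The lid is at about 45°, with the lip resting on the finger at (270,215). I'll keep going over the top.

Emit:
apply_moves:
  targets:
    - [0.0055,0,-0.005,0]
    - [0.0055,0,-0.005,0]
    - [0.006,0,-0.004,0]
    - [0.006,0,-0.004,0]
    - [0.007,0,-0.003,0]
    - [0.007,0,-0.002,0]
    - [0.007,0,-0.001,0]
    - [0.007,0,0,0]

```text
t: 9.98
position: [579.2, -147.7, 145.9]
orientation: [[0.994, 0.111, 0.001], [0.111, -0.994, -0.0], [0.001, 0.0, -1.0]]
force: [0.3, -0.3, 0.7]
opening: 0.4
finger_force: 0.1
```

Emit:
apply_moves:
  targets:
    - [0.007,0,0,0]
    - [0.007,0,0,0]
    - [0.007,0,0,0]
    - [0.007,0,0,0]
    - [0.007,0,0,0]
    - [0.007,0,0,0]
    - [0.007,0,0,0]
    - [0.004,0,0,0]

```text
t: 10.65
position: [631.9, -141.7, 145.6]
orientation: [[0.994, 0.111, 0.001], [0.111, -0.994, 0.0], [0.001, -0.0, -1.0]]
force: [0.1, 0.1, -0.4]
opening: 0.4
finger_force: 0.0
```

Emit:
apply_moves:
  targets:
    - [0,0,0,0]
    - [0,0,0,0]
    - [0,0,0,0]
    - [0,0,0,0]

```text
t: 10.98
position: [630.5, -142.2, 145.7]
orientation: [[0.994, 0.11, -0.0], [0.11, -0.994, -0.0], [-0.0, 0.0, -1.0]]
force: [0.6, 0.2, 0.7]
opening: 0.3
finger_force: 0.0
```

```bash
python3 - <<'E'
from bench import *
from h import *
c=capture('side');np.savez('side5.npz',**c)
cv2.imwrite('pics/side5.png',cv2.resize(c['frame'][140:260,250:390],(700,600),interpolation=cv2.INTER_CUBIC)[...,::-1])
s=read_state();print(s['t'],s['position'],s['force'])
E
```

```text
11.0333 [ 630.49908319 -142.16113763  145.74275241] [-0.10660909  0.33526016 -0.16076173]
```

View pics/side5.png

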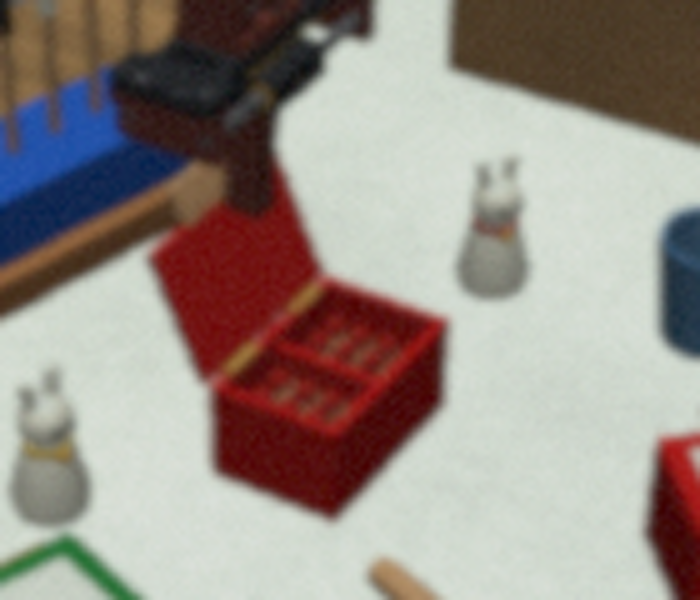

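The red lid is past upright, leaning back at (235,230). I'll back off toward the robot, rise clear and verify.

Emit:
apply_moves:
  targets:
    - [-0.01,0,0,0]
    - [-0.02,0,0,0]
    - [-0.02,0,0,0]
    - [-0.02,0,-0.02,0]
    - [0,0,-0.04,0]
    - [0,0,-0.04,0]
    - [-0.03,0,-0.03,0]
    - [-0.03,0,0,0]

```text
t: 11.7
position: [504.8, -156.6, 281.5]
orientation: [[0.994, 0.112, 0.011], [0.112, -0.994, -0.002], [0.011, 0.003, -1.0]]
force: [-0.0, -0.0, -0.4]
opening: 0.3
finger_force: 0.0
```

Emit:
apply_moves:
  targets:
    - [-0.03,0,0,0]
    - [0,0.03,0,0]
    - [0,0.04,0,0]
    - [0,0.04,0,0]
    - [0,0.04,0,0]
    - [0,0.04,0,0]
    - [0,0,0,0]
    - [0,0,0,0]

```text
t: 12.37
position: [491.6, -350.8, 274.6]
orientation: [[0.994, 0.106, -0.001], [0.106, -0.994, -0.0], [-0.001, 0.0, -1.0]]
force: [0.6, 1.1, -0.5]
opening: 0.6
finger_force: 0.0
```

```bash
python3 - <<'E'
from bench import *
from h import *
c=capture('top');W=pts(c);o=load('top0');Wo=pts(o)
def mk(f,h,x0,y0,x1,y1):
    q=cv2.cvtColor(f,cv2.COLOR_RGB2HSV);H,S=q[...,0].astype(int),q[...,1]
    m={'r':((H<7)|(H>172))&(S>150),'g':(H>45)&(H<80)&(S>110),'l':(H>7)&(H<20)&(S>70)}[h];k=np.zeros_like(m);k[y0:y1,x0:x1]=1;return m&k
for n,a in dict(red=('r',320,130,400,235),rlip=('l',330,130,400,175),green=('g',195,145,275,245)).items():
    p=W[mk(c['frame'],*a)];p=p[p[:,2]<250]
    if len(p):print(n,len(p),np.median(p,0).round(),np.percentile(p[:,2],[2,50,98]).round(),np.round(cv2.minAreaRect(p[p[:,2]<85][:,:2].astype(np.float32))if(p[:,2]<85).any() else 0,1) if 0 else '')
cv2.imwrite('pics/top6.png',c['frame'][...,::-1])
s=read_state();print(s['t'],s['position'],s['force'])
E
```

```text
red 2535 [ 621. -145.   71.] [ 35.  71. 141.] 
rlip 257 [ 661. -139.  155.] [139. 155. 166.] 
green 921 [547. 131.  74.] [46. 74. 79.] 
12.4167 [ 492.38632851 -348.50527986  274.67732694] [0.37275353 0.61058199 1.00131809]
```

View pics/top6.png

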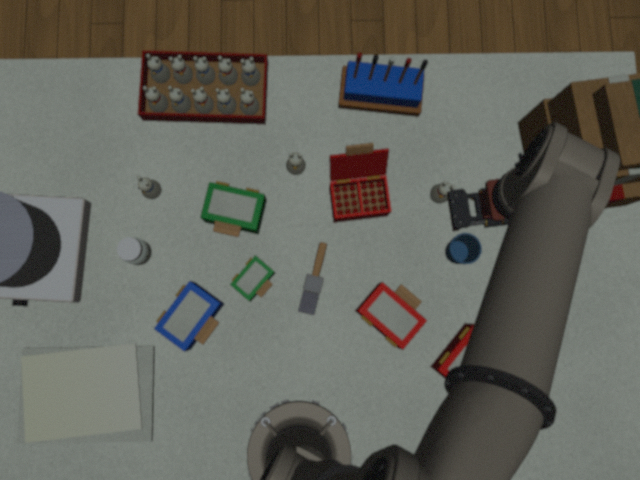

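Top view: green lid is shut at (233,208), red lid rests open at (360,165) with its lip at (661, −139, 155), about 2.0 rad, and the dolls, jar, cup and brush look unmoved. The arm is clear of everything.

```bash
python3 -c "
from bench import *
print(hand_in())"
```

```text
the job is handed in; nothing more can be done
None
```

The job is handed in at about 12.4 s: the green lid is shut, the red lid rests open on its stop, and in the final top view the boxes, dolls, jar, cup and brush look unmoved; no judging result was returned.

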